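# Tighten the clamp nut until the breakaway wrench gives

### The job

Fit the ring of the breakaway torque wrench right down over the tall hexagon nut of the strap clamp without forcing it, and turn the wrench clockwise (seen from above) until the breakaway joint in its head gives. Stop at once when it gives, well before the joint runs on to its stop, and let go, leaving the wrench on the nut with its joint as it has given. Leave everything else on the bench where it lies.

Things in the scene. Friction and masses are not known exactly. Their poses are not given: they have to be found in the camera images.
- wrench: The breakaway torque wrench, plain steel, 222 mm long, lying flat. Straight handle 20 mm wide, 18 mm high, from x = -90 to +60 mm, ending in a round eye 58 mm wide round the turning hexagon ring. Origin on the underside at the grip point; x along the handle towards the ring, z up. About 0.3 kg; balance point 45 mm from the origin towards the ring.
- ring (a point): Centre of the ring in the wrench's eye, on its underside, 90 mm from the wrench's origin along x. The ring has a six-sided through hole, 31.2 mm across flats, and is 22 mm thick. x points through a corner of the hexagon, away from the handle while the joint is straight; z up. A pointer on the ring lies over a fixed pointer on the eye while straight, beside it once it has given.
- head (a joint): The wrench's breakaway joint, about the ring's axis, rad: 0 straight; grows as the handle goes on clockwise (from above) while ring and nut stand still; stop at 0.55. Rigid up to 1.3 N m (14 N at the grip point), then gives, turning on at that same torque without a rise, and stays as left. Anti-clockwise it is rigid. It has given from 0.05 on; past 0.3 is overpulled.
- fixture: The strap clamp, fixed to the bench: steel base plate 144 x 84 x 12 mm, origin on the bench under the nut's axis, plate from x = -40 to +104 mm, on it a strap 36 mm wide (top at 46 mm) clamping a grey die ring, and a washer (46 mm wide, top at 49 mm) under the tall nut. x points roughly away from the robot.
- nut_seat (a point): On the nut's axis at its foot, on the washer, 49 mm above the bench. Nut 30 mm across flats, 25 mm high, top 3.5 mm chamfered. x points through a corner. Home: ring here within 4 mm, its x on any of the 6 corners (play 0.08 rad). The nut first turns on by 0.2 to 0.9 rad (unknown), stiffening from 0.6 to 1.3 N m, and stays as left. Let go, the wrench droops up to 0.1 rad.
- spanner: Bystander: small open-ended spanner, 30 x 151 x 7 mm, origin at the centre of its underside.
- plug: Bystander: stepped steel die plug, 55 mm wide, 48 mm high.
- punch: Bystander: brownish cone-shaped punch, 49 mm wide, 56 mm high.
- pen: Bystander: black marker lying flat, 18 x 121 x 18 mm.
- disc: Bystander: flat round metal lid, 68 mm wide, 5 mm thick.

How it is judged (in metres and radians):
On the way, in this order (a step that is already met when the one before it is completed fails the run):
1. the wrench's ring is fully down on the nut, its joint still straight (horizontal distance between ring and nut_seat below 0.004 m and z of ring in the frame of nut_seat below 0.005 m and angle between ring's own z axis and vertical below 0.2 rad and value of joint head below 0.04 rad), for 0.2 s.
2. with the ring on the nut and the nut tight, the wrench's joint has given (horizontal distance between ring and nut_seat below 0.004 m and z of ring in the frame of nut_seat below 0.005 m and angle between ring's own z axis and vertical below 0.2 rad and value of joint head above 0.05 rad), for 0.1 s.
At the end, for the whole second after the job is handed in: The wrench rests released on the nut with its ring fully down (within 4 mm of the axis, 5 mm of the seat, tilted under 0.2 rad), its joint turned by between 0.05 and 0.3 rad, everything at rest (all of step 2 and value of joint head below 0.3 rad and linear speed of wrench below 0.02 m/s); the robot touches nothing.
It fails at once if the wrench's joint is turned past 0.3 rad (overpulled) (value of joint head above 0.3 rad).
It fails at once if the wrench is forced against the clamp or nut with more than 35 N while its ring is not yet down over the nut (contact force between wrench and fixture above 35 N and z of ring in the frame of nut_seat above 0.015 m).
It fails at once if the robot itself bumps the clamp with more than 10 N (contact force between the arm and fixture above 10 N).
It fails at once if the fingers bump the clamp with more than 10 N (contact force between the fingers and fixture above 10 N).
It fails at once if a bystander is moved by more than 30 mm (distance of any of spanner, plug, punch, pen, disc from where it was at the start of the episode above 0.03 m).
It also fails if it takes over 72 s, if anything falls off the work surface, if the arm or the gripper's body presses on something with over 40 N, if the wrist force passes 120 N, or if a joint passes its speed limit or range.

### The arm

A 6-joint arm with a two-finger parallel gripper is mounted at the origin on a cart in front of the work surface, level with it; the furniture and walls round the work are solid. World frame = base frame: x ahead of the robot, y to its left, z up, the work surface at z = 0. Lengths are in mm, angles in rad, forces in N, time in s.
With the tool pointing down it reaches from about 275 to 750 mm from the base axis. Payload 10.2 kg.
Tool frame: the origin (TCP) lies at the very end of the fingers, on their centre line; the grasp point (between the pads) lies 19 mm behind it; z points along the fingers, y is the line along which they close (so a half turn about z gives the same grasp; the last joint's range is limited). The gripper opens to 85 mm and grips with 20 to 120 N. Pads are 22 mm wide; open, the fingers measure 114 mm over their backs; the gripper's body (76 mm by 85 mm) begins 54 mm behind the grasp point. The pads swing forward as they close: fully open they stand 13 mm farther back than shut.
Start: joints at [0.939, 0.313, 1.498, -0, 1.331, -0.223], TCP at [208.705, 481.74, 231.294] pointing down, gripper open.
Joint ranges: [-2.94, 2.94], [-0.97, 2.17], [0.19, 2.56], [-1.23, 4.37], [0.02, 3.11], [-2.88, 2.88]. Speed limits (rad/s): [2.39, 2.39, 3.01, 3.14, 3.14, 3.14].

### API

Orientations are given as a unit quaternion [w, x, y, z].
In Python, from rig import * gives the robot as it stands. The module is installed in compiled form; this text tells all that it offers.
- The arm moves only by the shell command python3 -m crank 'ROWS' [FORCE]. ROWS is JSON, a list that holds one entry, the list of rows, each a list of 7 numbers: the shift along the tool's x, y, z in units of 25 mm (1.0 is 25 mm), then the turn, a rotation vector about the tool's x, y, z in units of 8 degrees (1.0 is 8 degrees), then the finger opening in mm, from 0 to 85.4. A call has exactly 8 rows; each row shifts and turns the commanded pose from where the row before left it, along the tool's axes as they then stand; what a row does not reach is not made up. A row lasts 1/10 s, in which the tool goes at most 50 mm and 8.59 degrees, less where a joint would pass 70% of its speed; a pose out of reach is approached as far as the arm can. A call is refused whole if a number of a shift passes 1 or a number of a turn 1, either way. A call with a gripper value outside its range is refused whole. The fingers move at their own pace and stop on an object; FORCE is the grip in N (left out, the last holds). Time passes only in rows, so rows that do not move let the fingers close, or fill a call up. It gives the time, the measured TCP pose, the force, the opening and the grip force at its end, in the units of the state.
- sense(): the state, without advancing time (a new reading comes with each control period).
- capture(name): name is "side" or "top"; returns the picture (400x640x3 uint8, blue, green, red); there is no depth.
- camera_model(name): a dict with "fx", "fy", "cx", "cy" (pixels), "world_from_camera" (4x4, takes a point from camera to world coordinates). Camera axes: x right, y up, looking along -z (the intrinsics and any distortion apply to the point x, -y, -z); pixel columns grow to the right and rows downward; lengths in mm; the calibration is good to about 2 mm. A picture is of the moment at which its call begins. camera_model takes no time and is no camera call.
- finish_job(): hands the job in; it is judged then, once.
The state is a dict: "time_s": time; "joints": joint angles; "dq": joint speeds; "tau": joint torques, N m; "eef_pos": TCP position; "ee_rot": TCP orientation; "force": force on the tool from outside, world axes, zero at the start; "wrist_torque": the same for the moment, N m; "grip_width": opening from 0.0 (shut) to 1.0 (fully open); "grip_force": force on a finger pad.
Only numpy, scipy, OpenCV 4.12 (cv2) and the standard library are available. Lean on these libraries where they do the work, as an engineer would, in place of code of your own. Each camera call takes 0.05 s, during which the arm holds its last target. There are 200 camera calls.

## Working session

There is one attempt and no reset: what is moved stays moved. The work goes in short steps, Python scripts to look and compute and a shell command to move; the robot and the scene stay as the last step left them, time stands still between calls to the robot, and variables do not carry over. Pictures are saved under pics/ and viewed, at most 10 in all, crops included, and the job is handed in when it is done.

```bash
mkdir -p pics; python3 - <<'E'
from rig import *
import cv2
for n in("top","side"):
    cv2.imwrite(f"pics/{n}0.png",capture(n)); m=camera_model(n); print(n,m)
print(sense())
E
```

```text
top {'fx': 376.285195617505, 'fy': 376.285195617505, 'cx': 323.71222879562004, 'cy': 202.7666132699769, 'world_from_camera': array([[-1.94015989e-02,  9.84944208e-01, -1.71780341e-01,
         3.64789785e+02],
       [-9.99600411e-01, -2.26416902e-02, -1.69225147e-02,
         3.21140675e+01],
       [-2.05571301e-02,  1.71383376e-01,  9.84989920e-01,
         1.21154678e+03],
       [ 0.00000000e+00,  0.00000000e+00,  0.00000000e+00,
         1.00000000e+00]])}
side {'fx': 391.7146132582042, 'fy': 391.7146132582042, 'cx': 318.37463232707114, 'cy': 203.08390940664384, 'world_from_camera': array([[-9.95483262e-01, -8.00723423e-02,  5.10048571e-02,
         6.24094392e+02],
       [ 9.47502119e-02, -8.04256379e-01,  5.86680555e-01,
         6.97758735e+02],
       [-5.95590453e-03,  5.88863394e-01,  8.08210635e-01,
         1.00456519e+03],
       [ 0.00000000e+00,  0.00000000e+00,  0.00000000e+00,
         1.00000000e+00]])}
{'time_s': 0.1, 'joints': array([ 9.38596181e-01,  3.13389372e-01,  1.49838262e+00,  1.81380963e-06,
        1.33103072e+00, -2.23396040e-01]), 'dq': array([ 0.00131954, -0.00087669, -0.00262235,  0.00040697, -0.00106756,
       -0.00077301]), 'tau': array([ 2.46513409e-03, -4.12892175e+01, -2.60143930e+01, -2.57050051e-04,
        2.94801772e-03, -7.44061026e-06]), 'eef_pos': array([208.55391042, 481.53130095, 230.78661051]), 'ee_rot': array([-2.51806998e-04,  2.02981871e-01,  9.79182309e-01, -5.50135230e-04]), 'force': array([0.42709366, 0.59469134, 0.08833829]), 'wrist_torque': array([-0.02216189, -0.01574814, -0.0004048 ]), 'grip_force': 0.0, 'grip_width': 0.9991038681115753}
```

View pics/top0.png

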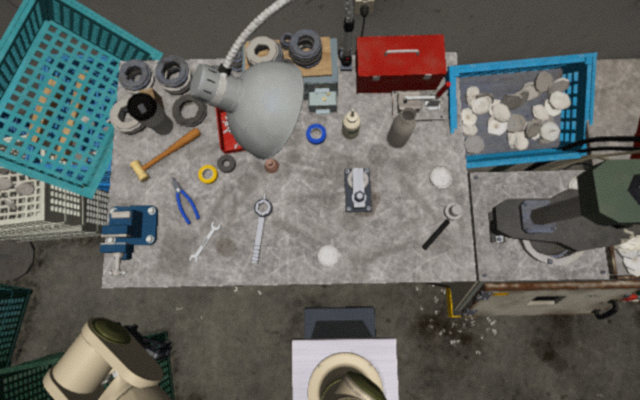

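View pics/side0.png

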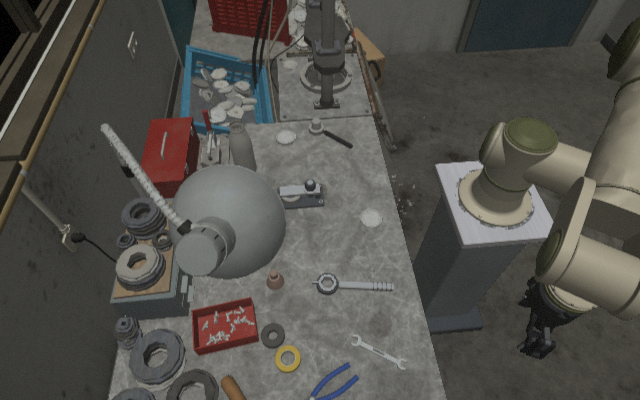

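The top view shows the wrench with its ring at about (263,207) and its handle end at (257,262). The clamp is at (358,190) and the lamp head at (260,105). In the side view the ring is at (327,284), the handle end at (393,287) and the nut at (310,186). I'll look at enlarged crops next.

```bash
cat > h.py <<'E'
from rig import *
import cv2, numpy as np
from scipy.spatial.transform import Rotation as R
def ray(n,u,v):
    m=camera_model(n); T=m["world_from_camera"]
    d=T[:3,:3]@np.array([(u-m["cx"])/m["fx"],-(v-m["cy"])/m["fy"],-1]); return T[:3,3],d
def onz(n,u,v,z):
    o,d=ray(n,u,v); return o+d*(z-o[2])/d[2]
def proj(n,p):
    m=camera_model(n); T=m["world_from_camera"]; c=T[:3,:3].T@(np.asarray(p,float)-T[:3,3])
    return np.array([m["cx"]+m["fx"]*c[0]/-c[2], m["cy"]+m["fy"]*c[1]/c[2]])
def tri(a,b):
    o1,d1=ray("top",*a);o2,d2=ray("side",*b)
    s=np.linalg.lstsq(np.c_[d1,-d2],o2-o1,rcond=None)[0]
    p,q=o1+s[0]*d1,o2+s[1]*d2; return (p+q)/2,np.linalg.norm(p-q)
def crop(im,x,y,w,h,s): return cv2.resize(im[y:y+h,x:x+w],None,fx=s,fy=s,interpolation=cv2.INTER_CUBIC)
E
python3 - <<'E'
from h import *
t=cv2.imread("pics/top0.png");s=cv2.imread("pics/side0.png")
a=np.hstack([crop(t,235,190,50,75,8),crop(t,333,155,50,75,8)])
b=np.vstack([crop(s,305,260,100,37,8),crop(s,250,168,100,37,8)])
cv2.imwrite("pics/c1.png",a);cv2.imwrite("pics/c2.png",b)
print("lamp",tri((275,150),(230,270)),tri((265,105),(228,220)))
for n,l in(("ring",((263,207),(327,284))),("end",((257,262),(393,287))),("punch",((271,165),(275,281)))):
    print(n,tri(*l))
print(onz("top",211,242,3),onz("top",329,256,5))
E
```

```text
lamp (array([788.21842344, 203.93319246,  29.99860425]), np.float64(73.78958598020326)) (array([786.37198124, 198.3210794 , 283.51620069]), np.float64(9.19333829608892))
ring (array([564.32973109, 250.216485  ,  10.41244224]), np.float64(1.0965198106134197))
end (array([386.5094206 , 270.88837583,  -0.65919788]), np.float64(5.50702405288779))
punch (array([705.7450499 , 225.48571392,   6.14716651]), np.float64(1.066651605976018))
[455.60543932 418.55612301   3.        ] [403.23437173  39.37911512   5.        ]
```

View pics/c1.png

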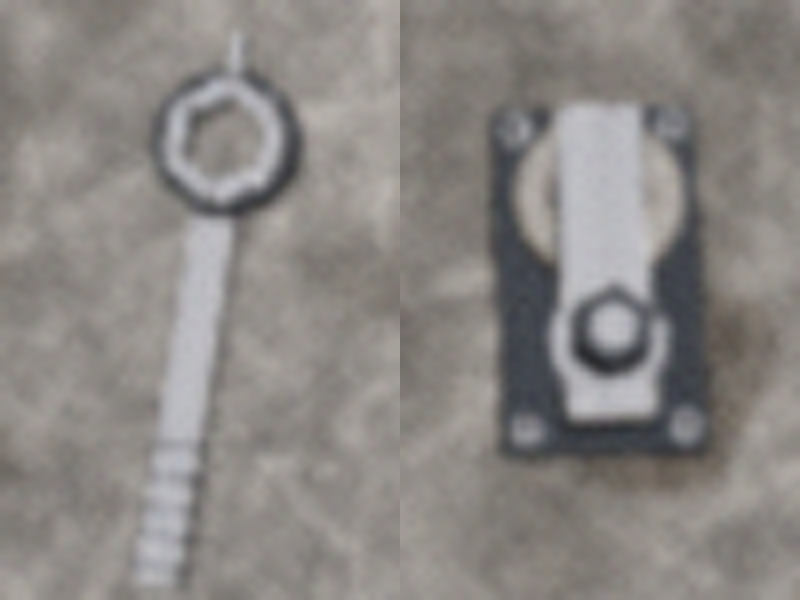

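View pics/c2.png

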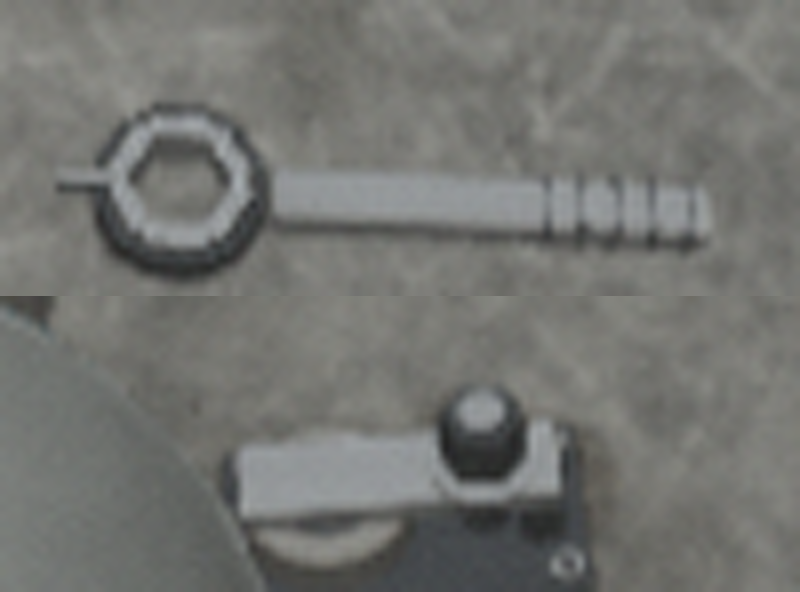

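Both crops show clean shapes. In the left top crop the ring hole is at about (263.5,208) and the pointer at (264.5,195). The nut's bright top is at about (359.5,195.5), with a corner pointing roughly towards +x. Next I'll measure on averaged frames with masks.

```bash
cat >> h.py <<'E'
def avg(n,k=8): return np.mean([capture(n).astype(np.float32) for _ in range(k)],0)
def blob(g,lo,hi,box,seed=None):
    """largest blob with lo<gray<hi in box (x,y,w,h); 4x upsampled; returns contour in full-image px"""
    x,y,w,h=box; c=cv2.resize(g[y:y+h,x:x+w],None,fx=4,fy=4,interpolation=cv2.INTER_CUBIC)
    m=((c>lo)&(c<hi)).astype(np.uint8)
    cs=cv2.findContours(m,cv2.RETR_EXTERNAL,cv2.CHAIN_APPROX_NONE)[0]
    k=max(cs,key=cv2.contourArea)[:,0,:].astype(float)
    return (k+.5)/4-.5+[x,y]
E
python3 - <<'E'
from h import *
T=avg("top");S=avg("side");np.save("T.npy",T);np.save("S.npy",S)
for n,I,bx in(("top",T,(247,195,34,24)),("top",T,(350,185,20,20)),("side",S,(312,268,30,30)),("side",S,(300,174,22,22))):
    g=cv2.cvtColor(I,cv2.COLOR_BGR2GRAY); x,y,w,h=bx
    print(n,bx);print("\n".join(" ".join("%3d"%v for v in r) for r in g[y:y+h,x:x+w]))
E
```

```text
top (247, 195, 34, 24)
131 134 138 140 140 141 139 137 139 142 144 148 149 151 154 151 155 177 143 130 142 150 148 142 141 145 147 148 152 156 156 153 152 154
135 139 141 140 141 140 139 140 142 143 141 143 146 147 147 145 154 174 141 129 138 143 142 143 147 148 147 149 153 156 157 151 152 153
136 139 140 139 140 142 145 149 149 146 142 146 146 145 140 138 154 175 141 131 137 136 138 144 153 148 144 149 153 153 152 149 153 155
138 136 137 136 138 143 148 153 152 148 148 144 144 135 122 120 144 160 128 115 127 132 136 144 151 150 146 148 148 150 151 155 157 157
141 140 139 139 138 140 143 147 147 144 137 123 113 109 118 126 143 146 113  92 106 121 134 142 146 148 148 146 145 148 154 162 162 159
148 148 149 144 140 139 138 141 141 136 114  95  95 116 157 170 168 165 141 103  87 102 126 141 142 145 144 145 146 150 158 164 166 157
145 148 149 148 146 141 138 139 134 119 109 114 140 164 179 177 165 169 172 155 117 105 115 125 138 143 144 145 149 152 160 166 165 159
136 141 145 147 145 138 137 134 119 113 133 152 169 177 159 137 124 139 168 177 163 136 112 100 128 148 153 155 158 162 166 1
[... 8693 characters left out ...]
 150 150 143 144  88  45  45  44  46  47  47  45  44  51 102 150 145 150 146  65  70
150 151 149 143 147 127  67  46  44  46  46  46  44  51  93 136 149 142 151 139  57  73
152 151 151 149 138 145 114  55  46  47  47  45  48  81 134 149 144 151 151 144  68  71
153 152 152 149 122 140 144 111 106 105 106 104 107 124 148 143 144 151 151 145  81  72
153 153 151 149 137 121 136 144 152 151 151 150 145 137 124 118 130 127 126 120  77  71
137 133 130 128 128 102 102 113 126 126 126 125 120 103  83  85  80  78  78  76  67  71
101  92  92  87  82  79  77  66  70  66  65  66  65  71  80  71  67  68  64  64  57  70
 80  73  80  80  77  75  71  65  52  50  50  45  44  53  66  46  50  46  44  45  53  70
```

```bash
python3 - <<'E'
from h import *
T=np.load("T.npy");S=np.load("S.npy")
gt=cv2.cvtColor(T,cv2.COLOR_BGR2GRAY);gs=cv2.cvtColor(S,cv2.COLOR_BGR2GRAY)
def cen(k): return cv2.moments(k.astype(np.float32).reshape(-1,1,2))
def mid(k): m=cen(k); return np.array([m["m10"],m["m01"]])/m["m00"]
nt=mid(blob(gt,145,999,(355,191,9,9)));ns=mid(blob(gs,105,999,(306,177,10,9)))
print("nut top px",nt,ns,"tri",tri(nt,ns),onz("top",*nt,74),onz("side",*ns,74))
for n,g,bx,th in(("top",gt,(252,200,20,17),150),("side",gs,(318,272,19,21),125)):
    k=blob(g,th,999,bx); e=cv2.fitEllipse(k.astype(np.float32)); print("ring",n,e[0],e[1],onz(n,*e[0],22))
# handle axis
for n,g,bx,th in(("top",gt,(246,218,24,46),165),("side",gs,(339,276,56,20),136)):
    k=blob(g,th,999,bx); r=cv2.minAreaRect(k.astype(np.float32)); b=cv2.boxPoints(r)
    P=np.array([onz(n,*p,18)[:2] for p in b]); i=np.argmax([np.linalg.norm(P[j]-P[j-1])for j in range(4)])
    d=P[i]-P[i-1]; d*=np.sign(d[0]); c=P.mean(0); L=np.linalg.norm(d)
    print("handle",n,c,"len",L,"head",np.arctan2(d[1],d[0]),"ends",c-d/2,c+d/2)
# nut foot edges (side, z=49) and top outline (top, z=70)
for n,g,bx,th,z in(("side",gs,(303,180,14,12),95,49),("top",gt,(352,188,14,16),125,70)):
    k=blob(g,-1,th,bx);P=np.array([onz(n,*p,z)[:2] for p in k]);c=onz(n,*(ns if n=="side" else nt),74)[:2]
    Q=P-c;a=np.degrees(np.arctan2(Q[:,1],Q[:,0]));r=np.hypot(*Q.T)
    print(n,"radius by angle",[(t,round(r[abs(a-t)<5].mean(),1) if (abs(a-t)<5).any() else 0) for t in range(-180,180,10)])
E
```

```text
nut top px [359.24941498 195.27463599] [310.41350686 179.78095544] tri (array([581.68465413, -57.03373953,  87.60615926]), np.float64(0.5601606883985721)) [584.03494131 -58.02358848  74.        ] [581.31769853 -68.36622261  74.        ]
ring top (262.46185302734375, 206.93576049804688) (13.790107727050781, 14.344548225402832) [563.17065719 249.67596395  22.        ]
ring side (326.90203857421875, 282.0727844238281) (15.96580982208252, 17.093219757080078) [564.18194214 250.0375048   22.        ]
handle top [458.65547115 265.72212978] len 144.6086739790085 head -0.13774678969549184 ends [387.0360079 275.6503538] [530.27493439 255.79390577]
handle side [487.23489746 261.0612436 ] len 92.40897078574939 head -0.15181913799642596 ends [441.56187484 268.04905266] [532.90792008 254.07343455]
side radius by angle [(-180, np.float64(14.3)), (-170, np.float64(15.0)), (-160, np.float64(16.5)), (-150, np.float64(17.1)), (-140, np.float64(17.7)), (-130, np.float64(11.0)), (-120, np.float64(17.1)), (-110, np.float64(21.1)), (-100, np.float64(1.0)), (-90, 0), (-80, 0), (-70, np.float64(23.5)), (-60,
[... 802 characters left out ...]
64(14.5)), (-100, np.float64(13.9)), (-90, np.float64(14.3)), (-80, np.float64(17.9)), (-70, np.float64(20.7)), (-60, np.float64(22.7)), (-50, np.float64(21.3)), (-40, np.float64(25.9)), (-30, np.float64(23.2)), (-20, np.float64(14.6)), (-10, np.float64(15.4)), (0, np.float64(15.2)), (10, np.float64(14.2)), (20, np.float64(13.6)), (30, np.float64(13.8)), (40, np.float64(14.4)), (50, np.float64(15.1)), (60, np.float64(15.6)), (70, np.float64(15.8)), (80, np.float64(15.7)), (90, np.float64(15.5)), (100, np.float64(15.8)), (110, np.float64(17.1)), (120, np.float64(18.5)), (130, np.float64(19.1)), (140, np.float64(19.1)), (150, np.float64(19.1)), (160, np.float64(19.5)), (170, np.float64(19.4))]
```

```bash
python3 - <<'E'
from h import *
T=np.load("T.npy");S=np.load("S.npy")
gt=cv2.cvtColor(T,cv2.COLOR_BGR2GRAY);gs=cv2.cvtColor(S,cv2.COLOR_BGR2GRAY)
def mid(k):
    m=cv2.moments(k.astype(np.float32).reshape(-1,1,2)); return np.array([m["m10"],m["m01"]])/m["m00"]
nt=mid(blob(gt,145,999,(355,191,9,9)));k=blob(gs,118,999,(307,180,7,6));ns=mid(k)
print("nut",ns,tri(nt,ns),onz("top",*nt,74),onz("side",*ns,74))
# washer/plate check: plate corners top view at z=12 (dark blob)
print("ring tri",tri((262.46,206.94),(326.90,282.07)))
c=(onz("top",*nt,74)+onz("side",*ns,74))[:2]/2
# edge subpixel: gradients on upsampled patch, points kept by location, line fit
for n,g,bx,th,z in(("side",gs,(303,180,14,12),95,49),("top",gt,(352,188,14,16),125,70)):
    k=blob(g,-1,th,bx);P=np.array([onz(n,*p,z)[:2] for p in k])-onz(n,*(ns if n=="side" else nt),74)[:2]
    a=np.degrees(np.arctan2(P[:,1],P[:,0]))
    for lo,hi in ((10,50),(70,110),(130,170),(-50,-10),(-20,-5),(5,20),(65,85)):
        s=P[(a>lo)&(a<hi)]
        if len(s)>4:
            vx,vy,x0,y0=cv2.fitLine(s.astype(np.float32),cv2.DIST_HUBER,0,.01,.01).ravel()
            print(n,lo,hi,len(s),"normal deg %.1f"%((np.degrees(np.arctan2(vy,vx))+90)%180),"dist %.1f"%abs(x0*vy-y0*vx))
b=blob(gt,-1,100,(335,160,50,60)); r=cv2.minAreaRect(b.astype(np.float32)); P=np.array([onz("top",*p,12)[:2] for p in cv2.boxPoints(r)]);print(P)
E
```

```text
nut [309.62293046 181.76241722] (array([583.9827369 , -57.95350779,  77.15219126]), np.float64(1.1429623880854378)) [584.03494131 -58.02358848  74.        ] [584.37616793 -60.78823024  74.        ]
ring tri (array([563.72955694, 249.73112595,  20.99451383]), np.float64(0.8492991901493262))
side 10 50 9 normal deg 24.9 dist 15.1
side 70 110 14 normal deg 84.3 dist 14.9
side 130 170 9 normal deg 145.2 dist 15.6
side -50 -10 18 normal deg 7.1 dist 15.4
side -20 -5 5 normal deg 9.1 dist 15.5
side 65 85 7 normal deg 84.3 dist 14.9
top 10 50 12 normal deg 23.7 dist 13.7
top 70 110 14 normal deg 88.1 dist 15.5
top 130 170 15 normal deg 146.7 dist 18.9
top -50 -10 41 normal deg 44.8 dist 2.4
top 65 85 7 normal deg 78.0 dist 15.6
[[ 533.82337301  -10.54801197]
 [ 687.13912063  -14.91413354]
 [ 684.52358241 -119.72046487]
 [ 531.53316395 -113.13921851]]
```

```bash
cat >> h.py <<'E'
def plan(p,head=None):
    s=sense(); q=s["ee_rot"]; Rm=R.from_quat([q[1],q[2],q[3],q[0]]).as_matrix()
    d=np.asarray(p,float)-s["eef_pos"]; u=Rm.T@d/25
    h=np.arctan2(Rm[1,1],Rm[0,1]); print("t %.2f"%s["time_s"],"pos",s["eef_pos"].round(1),"yhead %.3f"%h,"zaxis",Rm[:,2].round(3),"joints",s["joints"].round(2))
    print("F",s["force"].round(1),"M",s["wrist_torque"].round(2),"grip",round(s["grip_width"]*85.4,1),s["grip_force"].round(1))
    print("shift units (current axes)",u.round(2))
    if head is not None: print("turn units about tool z: %.2f"%(-np.degrees((head-h+np.pi)%(2*np.pi)-np.pi)/8))
    if head is not None:
        B=np.array([[np.sin(head)*-1,np.cos(head),0],[np.cos(head),np.sin(head),0],[0,0,-1]]).T
        B=np.c_[np.array([-np.sin(head),np.cos(head),0]),np.array([np.cos(head),np.sin(head),0]),[0,0,-1]]
        print("shift units (target axes)",(B.T@d/25).round(2))
E
python3 -c "
from h import *
plan([474.7,263,60],-1.718)"
```

```text
t 0.90 pos [208.7 481.7 231.3] yhead 1.162 zaxis [ 0. -0. -1.] joints [ 0.94  0.31  1.5  -0.    1.33 -0.22]Traceback (most recent call last):
  File "<string>", line 3, in <module>
    plan([474.7,263,60],-1.718)
    ~~~~^^^^^^^^^^^^^^^^^^^^^^^
  File "h.py", line 29, in plan
    print("F",s["force"].round(1),"M",s["wrist_torque"].round(2),"grip",round(s["grip_width"]*85.4,1),s["grip_force"].round(1))
                                                                                                      ^^^^^^^^^^^^^^^^^^^^^
AttributeError: 'float' object has no attribute 'round'
```

```bash
sed -i 's/s\["grip_force"\].round(1)/round(s["grip_force"],1)/; /B=np.array(\[\[/d' h.py; python3 -c "
from h import *
plan([474.7,263,60],-1.718)"
```

```text
t 0.90 pos [208.7 481.7 231.3] yhead 1.162 zaxis [ 0. -0. -1.] joints [ 0.94  0.31  1.5  -0.    1.33 -0.22]
F [-0.3 -0.2 -0.5] M [-0.01 -0.02  0.  ] grip 85.6 0.0
shift units (current axes) [-13.24  -3.8    6.85]
turn units about tool z: 20.63
shift units (target axes) [11.81  7.09  6.85]
```

```bash
python3 -m crank '[[[-1,-0.3,0.3,0,0,0,60],[-1,-0.3,0.3,0,0,0,60],[-1,-0.3,0.3,0,0,0,60],[-1,-0.3,0.3,0,0,0,60],[-1,-0.3,0.3,0,0,0,60],[-1,-0.3,0.3,0,0,0,60],[-1,-0.3,0.3,0,0,0,60],[-1,-0.3,0.3,0,0,0,60]]]' && python3 -m crank '[[[-1,-0.3,0.3,0,0,1,60],[0,0,0.3,0,0,1,60],[0,0,0.3,0,0,1,60],[0,0,0.3,0,0,1,60],[0,0,0.3,0,0,1,60],[0,0,0.3,0,0,1,60],[0,0,0.3,0,0,1,60],[0,0,0.3,0,0,1,60]]]' && python3 -m crank '[[[0,0,0,0,0,1,60],[0,0,0,0,0,1,60],[0,0,0,0,0,1,60],[0,0,0,0,0,1,60],[0,0,0,0,0,1,60],[0,0,0,0,0,1,60],[0,0,0,0,0,1,60],[0,0,0,0,0,1,60]]]'; python3 -c "
from h import *
plan([474.7,263,60],-1.718)"
```

```text
time_s: 1.7
eef_pos: [369.1, 346.4, 171.1]
ee_rot: [0.0, 0.203, 0.979, 0.0]
force: [-0.1, 0.5, -0.5]
grip_width: 0.702
grip_force: 0.0
time_s: 2.5
eef_pos: [388.4, 330.4, 111.0]
ee_rot: [0.0, 0.693, 0.721, 0.0]
force: [0.0, 0.3, 0.4]
grip_width: 0.703
grip_force: 0.0
time_s: 3.3
eef_pos: [388.4, 330.4, 111.3]
ee_rot: [-0.0, 0.97, 0.244, 0.0]
force: [-0.0, 0.8, 0.7]
grip_width: 0.703
grip_force: 0.0
t 3.30 pos [388.4 330.4 111.3] yhead -1.078 zaxis [ 0.  0. -1.] joints [0.47 0.41 1.7  0.   1.03 1.55]
F [-0.   0.8  0.7] M [ 0.01 -0.01  0.01] grip 60.0 0.0
shift units (current axes) [1.77 4.01 2.05]
turn units about tool z: 4.59
shift units (target axes) [3.81 2.16 2.05]
```

```bash
python3 -m crank '[[[0,0,0,0,0,0.918,60],[0,0,0,0,0,0.918,60],[0,0,0,0,0,0.918,60],[0,0,0,0,0,0.918,60],[0,0,0,0,0,0.918,60],[0.95,0.54,0,0,0,0,60],[0.95,0.54,0,0,0,0,60],[0.95,0.54,0,0,0,0,60]]]' && python3 -m crank '[[[0.95,0.54,0,0,0,0,60],[0,0,0.5,0,0,0,60],[0,0,0.5,0,0,0,60],[0,0,0.5,0,0,0,60],[0,0,0.5,0,0,0,60],[0,0,0,0,0,0,60],[0,0,0,0,0,0,60],[0,0,0,0,0,0,60]]]'; python3 - <<'E'
from h import *
plan([474.7,263,4],-1.718)
a=crop(capture("top"),215,175,90,100,4);b=crop(capture("side"),290,240,110,75,4)
cv2.imwrite("pics/g1.png",np.hstack([a,cv2.resize(b,(440,300)) if 0 else np.vstack([b,np.zeros((100,440,3),np.uint8)])]))
E
```

```text
time_s: 4.1
eef_pos: [453.9, 279.6, 111.4]
ee_rot: [-0.0, 0.997, -0.071, 0.0]
force: [-0.2, -0.2, -0.8]
grip_width: 0.705
grip_force: 0.0
time_s: 4.9
eef_pos: [474.9, 263.7, 61.8]
ee_rot: [-0.0, 0.997, -0.071, 0.0]
force: [0.5, -0.2, 0.1]
grip_width: 0.702
grip_force: 0.0
t 4.90 pos [474.9 263.7  61.8] yhead -1.713 zaxis [ 0.001  0.    -1.   ] joints [ 0.29  0.54  1.64 -0.    0.96  2.  ]
F [ 0.5 -0.2  0.1] M [-0.01 -0.01 -0.  ] grip 59.9 0.0
shift units (current axes) [-0.01  0.03  2.31]
turn units about tool z: 0.04
shift units (target axes) [-0.    0.03  2.31]
```

View pics/g1.png

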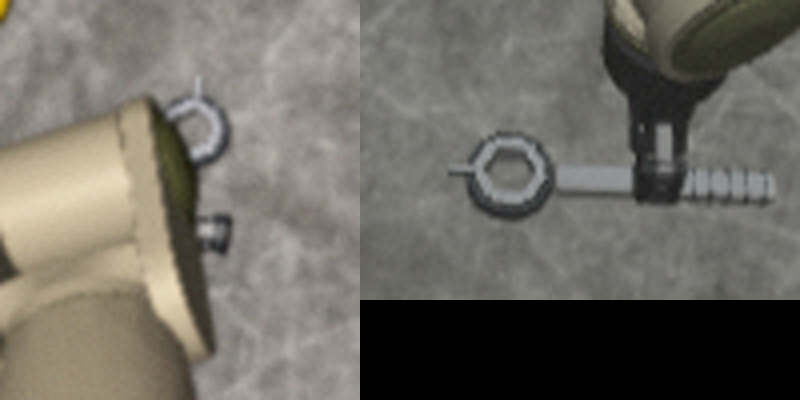

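The side crop shows the ring untouched at about (417,283) in full-picture pixels, with the fingers straddling the handle near (455,282). I'll go down and close.

```bash
python3 -m crank '[[[0,0,0.5,0,0,0,60],[0,0,0.5,0,0,0,60],[0,0,0.5,0,0,0,60],[0,0,0.4,0,0,0,60],[0,0,0.25,0,0,0,60],[0,0,0.16,0,0,0,60],[0,0,0,0,0,0,40],[0,0,0,0,0,0,10]]]' 90 && python3 -m crank '[[[0,0,0,0,0,0,10],[0,0,0,0,0,0,10],[0,0,0,0,0,0,10],[0,0,0,0,0,0,10],[0,0,0,0,0,0,10],[0,0,0,0,0,0,10],[0,0,0,0,0,0,10],[0,0,0,0,0,0,10]]]' 90; python3 -c "
from h import *
plan([474.7,263,4],-1.718)"
```

```text
time_s: 5.8
eef_pos: [474.9, 263.5, 3.8]
ee_rot: [-0.0, 0.997, -0.071, 0.0]
force: [0.3, 0.2, 0.0]
grip_width: 0.376
grip_force: 0.0
time_s: 6.6
eef_pos: [475.0, 263.6, 4.3]
ee_rot: [-0.0, 0.997, -0.071, 0.0]
force: [-0.6, -1.0, 5.3]
grip_width: 0.201
grip_force: 88.9
t 6.60 pos [475.  263.6   4.3] yhead -1.713 zaxis [ 0.001  0.    -1.   ] joints [ 0.29  0.64  1.67 -0.    0.84  2.  ]
F [-0.6 -1.   5.3] M [-0.09  0.27 -0.05] grip 17.2 88.9
shift units (current axes) [-0.01  0.02  0.01]
turn units about tool z: 0.04
shift units (target axes) [-0.01  0.02  0.01]
```

```bash
python3 -m crank '[[[0,0,-0.2,0,0,0,10],[0,0,-0.4,0,0,0,10],[0,0,-0.7,0,0,0,10],[0,0,-0.8,0,0,0,10],[0,0,-0.8,0,0,0,10],[0,0,-0.8,0,0,0,10],[0,0,-0.5,0,0,0,10],[0,0,0,0,0,0,10]]]'; python3 - <<'E'
from h import *
plan([532.4,-133.6,109],-0.614)
cv2.imwrite("pics/l1.png",crop(capture("side"),270,200,160,120,5))
E
```

```text
time_s: 7.4
eef_pos: [475.4, 263.7, 110.3]
ee_rot: [-0.001, 0.997, -0.071, 0.001]
force: [-0.5, -0.4, -3.9]
grip_width: 0.203
grip_force: 88.3
t 7.40 pos [475.4 263.7 110.3] yhead -1.713 zaxis [ 0.003  0.001 -1.   ] joints [0.29 0.48 1.6  0.   1.06 2.  ]
F [-0.5 -0.4 -3.9] M [0.01 0.14 0.  ] grip 17.3 88.3
shift units (current axes) [ 4.51 15.41  0.04]
turn units about tool z: -7.87
shift units (target axes) [-11.68  11.02   0.05]
```

View pics/l1.png

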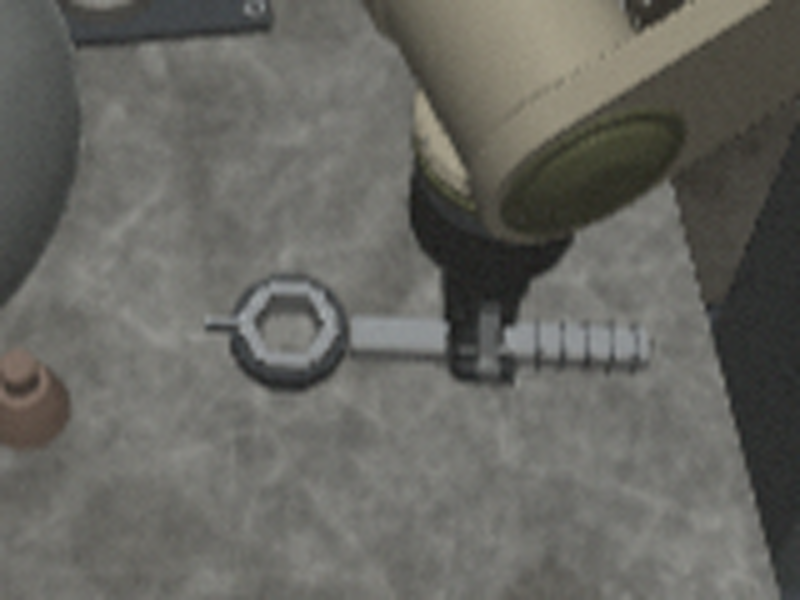

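The wrench is held level, with its ring at about (328,265) full-picture. I'll carry it to the nut.

```bash
python3 -m crank '[[[0.28,0.96,0,0,0,0,10],[0.28,0.96,0,0,0,0,10],[0.28,0.96,0,0,0,0,10],[0.28,0.96,0,0,0,0,10],[0.28,0.96,0,0,0,0,10],[0.28,0.96,0,0,0,0,10],[0.28,0.96,0,0,0,0,10],[0.28,0.96,0,0,0,0,10]]]' && python3 -m crank '[[[0.28,0.96,0,0,0,0,10],[0.28,0.96,0,0,0,0,10],[0.28,0.96,0,0,0,0,10],[0.28,0.96,0,0,0,0,10],[0.28,0.96,0,0,0,0,10],[0.28,0.96,0,0,0,0,10],[0.28,0.96,0,0,0,0,10],[0.28,0.96,0,0,0,0,10]]]' && python3 -m crank '[[[0,0,0,0,0,-0.98,10],[0,0,0,0,0,-0.98,10],[0,0,0,0,0,-0.98,10],[0,0,0,0,0,-0.98,10],[0,0,0,0,0,-0.98,10],[0,0,0,0,0,-0.98,10],[0,0,0,0,0,-0.98,10],[0,0,0,0,0,-0.98,10]]]' && python3 -m crank '[[[0,0,0,0,0,0,10],[0,0,0,0,0,0,10],[0,0,0,0,0,0,10],[0,0,0,0,0,0,10],[0,0,0,0,0,0,10],[0,0,0,0,0,0,10],[0,0,0,0,0,0,10],[0,0,0,0,0,0,10]]]' >/dev/null; python3 - <<'E'
from h import *
plan([532.4,-133.6,90],-0.614)
a=capture("side");b=capture("top");cv2.imwrite("s2raw.png",a);cv2.imwrite("t2raw.png",b)
cv2.imwrite("pics/n1.png",np.hstack([crop(a,270,120,80,80,5),crop(b,310,150,80,80,5)]))
print(proj("side",[584.2,-60.5,106+22]),proj("top",[584.2,-58,128]))
E
```

```text
time_s: 8.25
eef_pos: [502.4, 64.5, 107.4]
ee_rot: [-0.0, 0.997, -0.071, -0.001]
force: [0.1, 0.8, -3.9]
grip_width: 0.201
grip_force: 88.4
time_s: 9.05
eef_pos: [530.6, -133.3, 107.2]
ee_rot: [-0.0, 0.997, -0.071, -0.001]
force: [-0.2, 0.0, -2.7]
grip_width: 0.206
grip_force: 88.4
time_s: 9.85
eef_pos: [530.6, -132.4, 107.2]
ee_rot: [-0.001, 0.887, 0.461, -0.001]
force: [0.3, -0.2, -3.0]
grip_width: 0.202
grip_force: 88.6
t 10.65 pos [ 531.2 -132.5  108.5] yhead -0.618 zaxis [ 0.  0. -1.] joints [-0.46  0.49  1.59  0.    1.07  0.16]
F [-1.   0.4 -3.3] M [-0.15  0.04 -0.05] grip 17.7 88.5
shift units (current axes) [-0.01  0.06  0.74]
turn units about tool z: -0.03
shift units (target axes) [-0.01  0.06  0.74]
[309.25079377 170.24661612] [360.57380514 191.70250654]
```

View pics/n1.png

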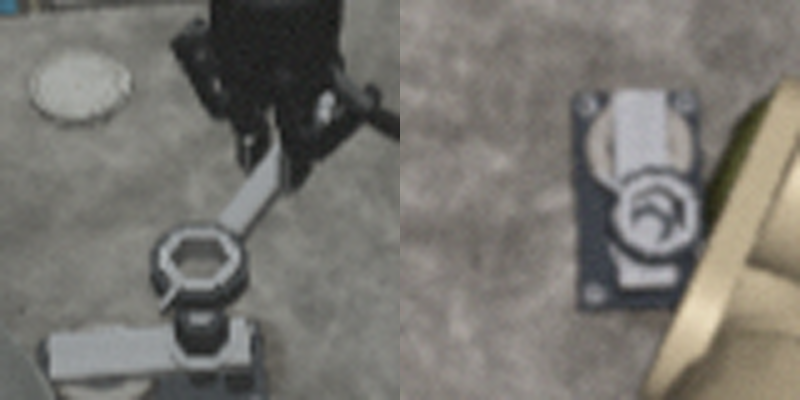

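Both views show the ring just above the nut. In the side view it is at about (309.6,171.6) and in the top view at about (361.4,193). Now I'll measure its offset from the nut.

```bash
cat > m.py <<'E'
from h import *
import sys
zt=float(sys.argv[1])
S=cv2.cvtColor(avg("side",6),cv2.COLOR_BGR2GRAY);T=cv2.cvtColor(avg("top",6),cv2.COLOR_BGR2GRAY)
N={"side":np.array([584.38,-60.6]),"top":np.array([584.03,-58.02])}
E={}
for n,g in(("side",S),("top",T)):
    u,v=proj(n,[*N[n],zt]).round().astype(int)
    th=float(sys.argv[2 if n=="side" else 3])
    k=blob(g,th,999,(u-12,v-11,25,23)); e=cv2.fitEllipse(k.astype(np.float32)); E[n]=e[0]
    p=onz(n,*e[0],zt)[:2]; print(n,np.round(e[0],2),np.round(e[1],1),p.round(1),"ring-nut",(p-N[n]).round(2))
print("tri z",tri(E["top"],E["side"]))
plan([532.4,-133.6,90],-0.614)
np.savez("m.npz",S=S,T=T)
E
python3 m.py 126.2 125 160
python3 - <<'E'
import numpy as np
m=np.load("m.npz");S=m["S"];T=m["T"]
print(S[158:186,296:324].astype(int));
E
```

```text
side [308.8  171.73] [12.6 17.2] [585.9 -56.4] ring-nut [1.52 4.15]
top [361.01 192.07] [13.4 14.1] [583.4 -59.4] ring-nut [-0.6  -1.37]
tri z (array([585.04124145, -59.99462642, 121.66959317]), np.float64(1.4406798789288153))
t 11.35 pos [ 531.2 -132.5  108.5] yhead -0.618 zaxis [ 0.  0. -1.] joints [-0.46  0.49  1.59  0.    1.07  0.16]
F [-0.  -0.3 -3.7] M [-0.09  0.08  0.01] grip 17.8 88.5
shift units (current axes) [-0.01  0.06  0.74]
turn units about tool z: -0.03
shift units (target axes) [-0.01  0.06  0.74]
[[105 107 109 107 110 113 115 120 120 118 121 130 140 141 135 128 125 126
  125 120 122 135 153 155 155 153 151 143]
 [110 110 108 106 111 116 121 122 119 117 123 130 139 142 133 123 122 123
  125 128 131 149 154 154 155 152 147 120]
 [113 113 111 111 115 115 115 115 114 115 118 125 134 138 129 120 119 120
  121 129 145 154 155 154 153 147 131  83]
 [115 116 115 116 121 118 114 115 115 113 115 117 125 132 128 122 124 126
  127 141 155 155 153 153 149 133  99  79]
 [116 117 117 118 121 119 119 118 118 115 114 115 121 126 125 126 128 131
  140 153 154 154 152 151 141 108  74 
[... 1996 characters left out ...]
131 131 128 125 122 119 122 126  48  46  45  44  44  45  44  45  47  45
   44  48  70 105 131 128 124 125 127 128]
 [131 130 130 127 124 118 104  62  64  47  47  47  46  46  47  46  46  48
   56  84 106 132 135 131 128 123 123 124]
 [126 127 128 128 126 116  75  69  85  56  63  68  90  88  89  87  81  57
   70 103 116 121 125 124 122 126 127 126]
 [120 125 128 128 125 115  95  93  80  59  71  84 128 134 135 127  97  68
   67  74 122 135 135 111 107 111 119 125]
 [114 122 125 123 121 121 114 116  96  46  61  76 112 123 124 110  70  68
   54  68 149 157 156 105  96  83 102 108]
 [132 132 134 135 137 140 139 143 116  42  51  68  70  67  70  69  69  58
   45  72 156 155 153 125 116  77  94  98]]
```

```bash
python3 -m crank '[[[0,0,0.3,0,0,0,10],[0,0,0.3,0,0,0,10],[0,0,0.2,0,0,0,10],[0,0,0.2,0,0,0,10],[0,0,0,0,0,0,10],[0,0,0,0,0,0,10],[0,0,0,0,0,0,10],[0,0,0,0,0,0,10]]]' >/dev/null; python3 m.py 101.2 125 160; python3 - <<'E'
from h import *
m=np.load("m.npz")
a=crop(m["S"],285,150,50,50,8);b=crop(m["T"],335,170,50,50,8)
cv2.imwrite("pics/n2.png",np.hstack([a,b]))
for n,N in(("side",[584.38,-60.6]),("top",[584.03,-58.02])):
    print(n,"expected centre px for ring top z 101/97",proj(n,[*N,101.2]),proj(n,[*N,97]))
E
```

```text
side [307.02 178.  ] [12.1 24. ] [592.1 -53.9] ring-nut [7.73 6.74]
top [360.29 193.88] [13.3 14.2] [583.  -59.1] ring-nut [-1.06 -1.13]
tri z (array([588.4817553 , -61.09329716,  90.55953279]), np.float64(7.010274588396739))
t 12.75 pos [ 531.2 -132.5   83.6] yhead -0.618 zaxis [-0. -0. -1.] joints [-0.46  0.52  1.61 -0.    1.01  0.16]
F [ 0.4  0.1 -3. ] M [-0.14  0.01  0.05] grip 17.5 88.6
shift units (current axes) [-0.01  0.06 -0.26]
turn units about tool z: -0.03
shift units (target axes) [-0.01  0.06 -0.26]
side expected centre px for ring top z 101/97 [309.40940853 176.08229657] [309.44348976 176.98064975]
top expected centre px for ring top z 101/97 [359.90475652 193.54606417] [359.80136733 193.81856125][ WARN:0@0.028] global loadsave.cpp:1063 imwrite_ Unsupported depth image for selected encoder is fallbacked to CV_8U.
```

View pics/n2.png

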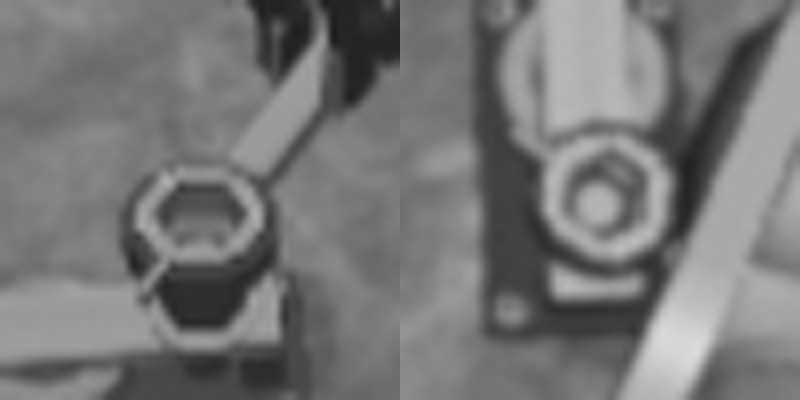

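The side view shows the ring at about (309.7,176.5) against an expected (309.4,176.1), and the top view at (360.3,193.9) against (359.9,193.6). The flats are parallel. It's within about 1 mm, so I'll nudge it and lower gently.

```bash
python3 -m crank '[[[0.02,0.012,0,0,0,0,10],[0,0,0.05,0,0,0,10],[0,0,0.05,0,0,0,10],[0,0,0.05,0,0,0,10],[0,0,0.05,0,0,0,10],[0,0,0.04,0,0,0,10],[0,0,0,0,0,0,10],[0,0,0,0,0,0,10]]]' ; python3 -c "
from h import *
plan([531.7,-132.3,53.3],-0.614)"
```

```text
time_s: 13.55
eef_pos: [531.8, -132.3, 77.5]
ee_rot: [0.0, 0.889, 0.458, -0.0]
force: [-0.4, 0.1, -2.2]
grip_width: 0.208
grip_force: 88.6
t 13.55 pos [ 531.8 -132.3   77.5] yhead -0.618 zaxis [ 0. -0. -1.] joints [-0.46  0.53  1.61 -0.    1.    0.16]
F [-0.4  0.1 -2.2] M [-0.06  0.08 -0.01] grip 17.8 88.6
shift units (current axes) [-0.   -0.    0.97]
turn units about tool z: -0.03
shift units (target axes) [-0.   -0.    0.97]
```

```bash
python3 -m crank '[[[0,0,0.04,0,0,0,10],[0,0,0,0,0,0,10],[0,0,0.04,0,0,0,10],[0,0,0,0,0,0,10],[0,0,0.04,0,0,0,10],[0,0,0,0,0,0,10],[0,0,0,0,0,0,10],[0,0,0,0,0,0,10]]]' ; python3 -c "
from h import *
plan([531.7,-132.3,53.3],-0.614)"
```

```text
time_s: 14.35
eef_pos: [531.8, -132.2, 74.6]
ee_rot: [0.0, 0.889, 0.458, 0.0]
force: [1.2, 1.7, 0.1]
grip_width: 0.208
grip_force: 88.9
t 14.35 pos [ 531.8 -132.2   74.6] yhead -0.618 zaxis [ 0.  0. -1.] joints [-0.46  0.53  1.61  0.    0.99  0.16]
F [1.2 1.7 0.1] M [ 0.56 -0.15  0.08] grip 17.7 88.9
shift units (current axes) [-0.01 -0.    0.85]
turn units about tool z: -0.03
shift units (target axes) [-0.01 -0.    0.85]
```

```bash
python3 -m crank '[[[0.03,0,0,0,0,0,10],[0,0,0,0,0,0,10],[0,0,0.04,0,0,0,10],[0,0,0,0,0,0,10],[0,0,0,0,0,0,10],[0,0,0,0,0,0,10],[0,0,0,0,0,0,10],[0,0,0,0,0,0,10]]]' ; python3 -c "
from h import *
plan([531.7,-132.3,53.3],-0.614)"
```

```text
time_s: 15.15
eef_pos: [532.1, -131.6, 73.5]
ee_rot: [-0.0, 0.889, 0.459, -0.0]
force: [-0.8, 3.5, -1.9]
grip_width: 0.209
grip_force: 88.6
t 15.15 pos [ 532.1 -131.6   73.5] yhead -0.618 zaxis [-0.  0. -1.] joints [-0.46  0.54  1.61 -0.    0.99  0.16]
F [-0.8  3.5 -1.9] M [0.42 0.09 0.16] grip 17.9 88.6
shift units (current axes) [-0.03  0.    0.81]
turn units about tool z: -0.03
shift units (target axes) [-0.03  0.    0.81]
```

```bash
python3 -m crank '[[[0.02,-0.02,0,0,0,0,10],[0,0,0.03,0,0,0,10],[0,0,0,0,0,0,10],[0,0,0.03,0,0,0,10],[0,0,0,0,0,0,10],[0,0,0,0,0,0,10],[0,0,0,0,0,0,10],[0,0,0,0,0,0,10]]]' ; python3 -c "
from h import *
plan([531.7,-132.3,53.3],-0.614)"
```

```text
time_s: 15.95
eef_pos: [532.1, -131.0, 72.1]
ee_rot: [0.0, 0.889, 0.458, 0.0]
force: [-0.1, -0.7, -3.3]
grip_width: 0.208
grip_force: 88.6
t 15.95 pos [ 532.1 -131.    72.1] yhead -0.618 zaxis [ 0. -0. -1.] joints [-0.46  0.54  1.61 -0.    0.99  0.16]
F [-0.1 -0.7 -3.3] M [-0.12  0.07  0.02] grip 17.7 88.6
shift units (current axes) [-0.05  0.02  0.75]
turn units about tool z: -0.03
shift units (target axes) [-0.05  0.02  0.75]
```

```bash
python3 -m crank '[[[0,0,0.05,0,0,0,10],[0,0,0,0,0,0,10],[0,0,0.05,0,0,0,10],[0,0,0,0,0,0,10],[0,0,0.05,0,0,0,10],[0,0,0,0,0,0,10],[0,0,0,0,0,0,10],[0,0,0,0,0,0,10]]]' ; python3 -c "
from h import *
plan([531.7,-132.3,53.3],-0.614)"
```

```text
time_s: 16.75
eef_pos: [532.1, -131.0, 68.3]
ee_rot: [0.0, 0.889, 0.458, 0.0]
force: [0.0, -0.2, -3.2]
grip_width: 0.202
grip_force: 88.6
t 16.75 pos [ 532.1 -131.    68.3] yhead -0.618 zaxis [ 0. -0. -1.] joints [-0.46  0.54  1.62 -0.    0.98  0.16]
F [ 0.  -0.2 -3.2] M [-0.1   0.01 -0.01] grip 17.2 88.6
shift units (current axes) [-0.05  0.02  0.6 ]
turn units about tool z: -0.03
shift units (target axes) [-0.05  0.02  0.6 ]
```

```bash
python3 -m crank '[[[0,0,0.1,0,0,0,10],[0,0,0.1,0,0,0,10],[0,0,0.1,0,0,0,10],[0,0,0.1,0,0,0,10],[0,0,0.06,0,0,0,10],[0,0,0.04,0,0,0,10],[0,0,0,0,0,0,10],[0,0,0,0,0,0,10]]]' ; python3 -c "
from h import *
plan([531.7,-132.3,53.3],-0.614)"
```

```text
time_s: 17.55
eef_pos: [532.1, -131.0, 55.8]
ee_rot: [0.0, 0.889, 0.458, 0.0]
force: [-0.3, 0.5, -2.9]
grip_width: 0.207
grip_force: 88.6
t 17.55 pos [ 532.1 -131.    55.8] yhead -0.618 zaxis [ 0. -0. -1.] joints [-0.46  0.56  1.63  0.    0.95  0.16]
F [-0.3  0.5 -2.9] M [-0.09  0.06 -0.06] grip 17.6 88.6
shift units (current axes) [-0.05  0.02  0.1 ]
turn units about tool z: -0.03
shift units (target axes) [-0.05  0.02  0.1 ]
```

```bash
python3 -m crank '[[[0,0,0.04,0,0,0,10],[0,0,0,0,0,0,10],[0,0,0.04,0,0,0,10],[0,0,0,0,0,0,10],[0,0,0.03,0,0,0,10],[0,0,0,0,0,0,10],[0,0,0,0,0,0,10],[0,0,0,0,0,0,10]]]' ; python3 -c "
from h import *
plan([531.7,-132.3,53.3],-0.614)"
```

```text
time_s: 18.35
eef_pos: [532.1, -131.1, 53.2]
ee_rot: [0.0, 0.889, 0.458, 0.0]
force: [-1.5, -0.5, 0.5]
grip_width: 0.206
grip_force: 88.9
t 18.35 pos [ 532.1 -131.1   53.2] yhead -0.618 zaxis [ 0. -0. -1.] joints [-0.46  0.57  1.63 -0.    0.95  0.16]
F [-1.5 -0.5  0.5] M [-0.02  0.13  0.07] grip 17.6 88.9
shift units (current axes) [-0.05  0.01 -0.  ]
turn units about tool z: -0.03
shift units (target axes) [-0.05  0.01 -0.  ]
```

The ring is seated freely: TCP z is 53 and the downward load is about 3 N. Next I'll turn clockwise about the nut axis while watching the torque.

```bash
cat > tq.py <<'E'
from h import *
C=np.array([584.2,-57.7])
s=sense();q=s["ee_rot"];Rm=R.from_quat([q[1],q[2],q[3],q[0]]).as_matrix();P=s["eef_pos"];F=s["force"];M=s["wrist_torque"]
r=(P[:2]-C)/1000; h=np.arctan2(Rm[1,0],Rm[0,0])
Fl=Rm.T@F
print("t %.2f head %.3f turned %.3f rad=%.1fdeg radius %.1f z %.1f"%(s["time_s"],h,.953-h,np.degrees(.953-h),1000*np.hypot(*r),P[2]))
# ideal tcp for heading h
print("TCP err in tool axes mm",(Rm.T@np.array([*(C-90*np.array([np.cos(h),np.sin(h)])),P[2]])-Rm.T@P).round(2))
print("Ftool",Fl.round(1),"Mz %.2f"%M[2],"torque about nut %.2f"%(M[2]+r[0]*F[1]-r[1]*F[0]),"grip",round(s["grip_width"]*85.4,1),round(s["grip_force"]))
E
python3 tq.py; python3 -m crank '[[[0.0005,-0.063,0,0,0,0.125,10],[0.0005,-0.063,0,0,0,0.125,10],[0.0005,-0.063,0,0,0,0.125,10],[0.0005,-0.063,0,0,0,0.125,10],[0.0005,-0.063,0,0,0,0.125,10],[0.0005,-0.063,0,0,0,0.125,10],[0.0005,-0.063,0,0,0,0.125,10],[0.0005,-0.063,0,0,0,0.125,10]]]' >/dev/null; python3 tq.py
```

```text
t 18.35 head 0.953 turned 0.000 rad=0.0deg radius 90.0 z 53.2
TCP err in tool axes mm [-0.03 -0.09 -0.  ]
Ftool [-1.3 -0.9 -0.5] Mz 0.07 torque about nut -0.01 grip 17.6 89
t 19.15 head 0.812 turned 0.141 rad=8.1deg radius 90.0 z 53.2
TCP err in tool axes mm [-0.05 -0.4  -0.  ]
Ftool [-1.6  2.6  0.3] Mz 0.50 torque about nut 0.74 grip 17.7 89
```

```bash
python3 -m crank '[[[0.0005,-0.063,0,0,0,0.125,10],[0.0005,-0.063,0,0,0,0.125,10],[0.0005,-0.063,0,0,0,0.125,10],[0.0005,-0.063,0,0,0,0.125,10],[0.0005,-0.063,0,0,0,0.125,10],[0,0,0,0,0,0,10],[0,0,0,0,0,0,10],[0,0,0,0,0,0,10]]]' >/dev/null; python3 tq.py
```

```text
t 19.95 head 0.726 turned 0.227 rad=13.0deg radius 89.9 z 53.1
TCP err in tool axes mm [-0.06 -0.03 -0.  ]
Ftool [-1.3  3.7  0.4] Mz 0.29 torque about nut 0.62 grip 17.5 89
```

```bash
for i in 1; do python3 -m crank '[[[0.0005,-0.063,0,0,0,0.125,10],[0.0005,-0.063,0,0,0,0.125,10],[0.0005,-0.063,0,0,0,0.125,10],[0.0005,-0.063,0,0,0,0.125,10],[0.0005,-0.063,0,0,0,0.125,10],[0.0005,-0.063,0,0,0,0.125,10],[0,0,0,0,0,0,10],[0,0,0,0,0,0,10]]]' >/dev/null; python3 tq.py; done
```

```text
t 20.75 head 0.620 turned 0.333 rad=19.1deg radius 90.0 z 53.1
TCP err in tool axes mm [-0.03 -0.07 -0.  ]
Ftool [-1.5  5.1 -1.6] Mz 0.25 torque about nut 0.71 grip 17.8 89
```

```bash
python3 -m crank '[[[0.0005,-0.063,0,0,0,0.125,10],[0.0005,-0.063,0,0,0,0.125,10],[0.0005,-0.063,0,0,0,0.125,10],[0.0005,-0.063,0,0,0,0.125,10],[0,0,0,0,0,0,10],[0,0,0,0,0,0,10],[0,0,0,0,0,0,10],[0,0,0,0,0,0,10]]]' >/dev/null; python3 tq.py
```

```text
t 21.55 head 0.550 turned 0.403 rad=23.1deg radius 89.9 z 53.1
TCP err in tool axes mm [-0.05 -0.13 -0.  ]
Ftool [-0.8  5.4 -0.6] Mz 0.26 torque about nut 0.75 grip 17.4 89
```

```bash
python3 -m crank '[[[0.0005,-0.063,0,0,0,0.125,10],[0.0005,-0.063,0,0,0,0.125,10],[0.0005,-0.063,0,0,0,0.125,10],[0.0005,-0.063,0,0,0,0.125,10],[0.0005,-0.063,0,0,0,0.125,10],[0.0005,-0.063,0,0,0,0.125,10],[0,0,0,0,0,0,10],[0,0,0,0,0,0,10]]]' >/dev/null; python3 tq.py
```

```text
t 22.35 head 0.446 turned 0.507 rad=29.1deg radius 89.9 z 53.2
TCP err in tool axes mm [-0.07 -0.23 -0.  ]
Ftool [1.2 5.9 1. ] Mz 0.23 torque about nut 0.76 grip 17.3 89
```

```bash
python3 -m crank '[[[0.0005,-0.063,0,0,0,0.125,10],[0.0005,-0.063,0,0,0,0.125,10],[0.0005,-0.063,0,0,0,0.125,10],[0.0005,-0.063,0,0,0,0.125,10],[0,0,0,0,0,0,10],[0,0,0,0,0,0,10],[0,0,0,0,0,0,10],[0,0,0,0,0,0,10]]]' >/dev/null; python3 tq.py
```

```text
t 23.15 head 0.376 turned 0.577 rad=33.1deg radius 90.0 z 53.1
TCP err in tool axes mm [-0.03 -0.28 -0.  ]
Ftool [1.2 6.1 0.3] Mz 0.41 torque about nut 0.96 grip 18.1 89
```

```bash
python3 -m crank '[[[0.0005,-0.063,0,0,0,0.125,10],[0.0005,-0.063,0,0,0,0.125,10],[0.0005,-0.063,0,0,0,0.125,10],[0.0005,-0.063,0,0,0,0.125,10],[0,0,0,0,0,0,10],[0,0,0,0,0,0,10],[0,0,0,0,0,0,10],[0,0,0,0,0,0,10]]]' >/dev/null; python3 tq.py
```

```text
t 23.95 head 0.306 turned 0.647 rad=37.1deg radius 89.9 z 53.2
TCP err in tool axes mm [-0.05 -0.34 -0.  ]
Ftool [1.  7.  0.6] Mz 0.39 torque about nut 1.02 grip 17.8 89
```

```bash
python3 -m crank '[[[0.0005,-0.063,0,0,0,0.125,10],[0.0005,-0.063,0,0,0,0.125,10],[0.0005,-0.063,0,0,0,0.125,10],[0,0,0,0,0,0,10],[0,0,0,0,0,0,10],[0,0,0,0,0,0,10],[0,0,0,0,0,0,10],[0,0,0,0,0,0,10]]]' >/dev/null; python3 tq.py
```

```text
t 24.75 head 0.254 turned 0.699 rad=40.1deg radius 89.9 z 53.2
TCP err in tool axes mm [-0.07 -0.36 -0.  ]
Ftool [1.4 6.2 1. ] Mz 0.39 torque about nut 0.95 grip 17.5 89
```

```bash
cat > look.py <<'E'
from h import *
import sys
C=np.array([584.2,-57.7]);tq=[];I=[]
for i in range(6):
    I.append(capture("side").astype(np.float32)); s=sense(); r=(s["eef_pos"][:2]-C)/1000;F=s["force"]; tq.append(s["wrist_torque"][2]+r[0]*F[1]-r[1]*F[0])
print("torque mean",np.mean(tq).round(3),"sd",np.std(tq).round(3),"t",s["time_s"])
I=np.clip(np.mean(I,0),0,255).astype(np.uint8); cv2.imwrite(sys.argv[1],I); cv2.imwrite(f"pics/{sys.argv[1]}",crop(I,280,155,70,50,11))
E
python3 look.py p1.png
```

```text
torque mean 0.979 sd 0.057 t 25.05
```

View pics/p1.png

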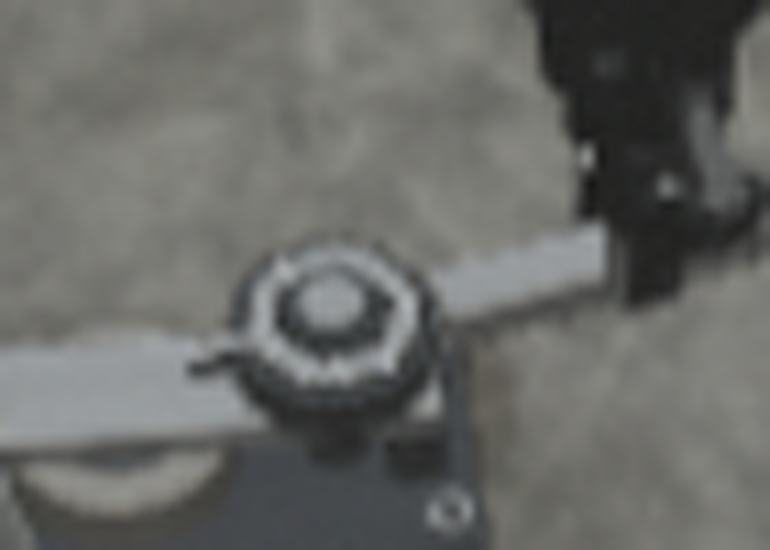

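The pointers look as one at about (300,187), so the joint is still straight and the ring is well down over the nut. I'll carry on in small steps.

```bash
python3 -m crank '[[[0.0005,-0.063,0,0,0,0.125,10],[0.0005,-0.063,0,0,0,0.125,10],[0.0005,-0.063,0,0,0,0.125,10],[0.0005,-0.063,0,0,0,0.125,10],[0,0,0,0,0,0,10],[0,0,0,0,0,0,10],[0,0,0,0,0,0,10],[0,0,0,0,0,0,10]]]' >/dev/null; python3 tq.py; python3 look.py p2.png
```

```text
t 25.85 head 0.184 turned 0.769 rad=44.1deg radius 89.9 z 53.2
TCP err in tool axes mm [-0.06 -0.38 -0.  ]
Ftool [1.7 6.8 0.6] Mz 0.40 torque about nut 1.02 grip 17.6 89
torque mean 1.055 sd 0.046 t 26.15
```

```bash
python3 -m crank '[[[0.0005,-0.063,0,0,0,0.125,10],[0.0005,-0.063,0,0,0,0.125,10],[0.0005,-0.063,0,0,0,0.125,10],[0,0,0,0,0,0,10],[0,0,0,0,0,0,10],[0,0,0,0,0,0,10],[0,0,0,0,0,0,10],[0,0,0,0,0,0,10]]]' >/dev/null; python3 tq.py; python3 look.py p3.png
```

```text
t 26.95 head 0.132 turned 0.821 rad=47.1deg radius 89.9 z 53.2
TCP err in tool axes mm [-0.08 -0.45 -0.  ]
Ftool [2.3 6.8 0.6] Mz 0.39 torque about nut 1.00 grip 17.5 89
torque mean 1.107 sd 0.05 t 27.25
```

```bash
python3 -m crank '[[[0.0005,-0.063,0,0,0,0.125,10],[0.0005,-0.063,0,0,0,0.125,10],[0.0005,-0.063,0,0,0,0.125,10],[0.0005,-0.063,0,0,0,0.125,10],[0,0,0,0,0,0,10],[0,0,0,0,0,0,10],[0,0,0,0,0,0,10],[0,0,0,0,0,0,10]]]' >/dev/null; python3 tq.py; python3 look.py p4.png
```

```text
t 28.05 head 0.062 turned 0.891 rad=51.0deg radius 89.9 z 53.2
TCP err in tool axes mm [-0.12 -0.46 -0.  ]
Ftool [2.2 8.6 0.9] Mz 0.37 torque about nut 1.15 grip 17.5 89
torque mean 1.121 sd 0.017 t 28.35
```

```bash
python3 -m crank '[[[0.0005,-0.063,0,0,0,0.125,10],[0.0005,-0.063,0,0,0,0.125,10],[0.0005,-0.063,0,0,0,0.125,10],[0,0,0,0,0,0,10],[0,0,0,0,0,0,10],[0,0,0,0,0,0,10],[0,0,0,0,0,0,10],[0,0,0,0,0,0,10]]]' >/dev/null; python3 tq.py; python3 look.py p5.png
```

```text
t 29.15 head 0.010 turned 0.943 rad=54.1deg radius 89.9 z 53.2
TCP err in tool axes mm [-0.09 -0.51 -0.  ]
Ftool [3.  8.3 0.8] Mz 0.42 torque about nut 1.17 grip 17.6 89
torque mean 1.109 sd 0.053 t 29.45
```

```bash
cat > pol.py <<'E'
from h import *
import sys
Cs=[584.4,-60.2]; a=np.radians(np.arange(0,360,0.5))
def polar(f,z,r):
    g=cv2.cvtColor(cv2.imread(f),cv2.COLOR_BGR2GRAY).astype(np.float32)
    m=np.array([[proj("side",[Cs[0]+q*np.cos(t),Cs[1]+q*np.sin(t),z]) for t in a] for q in r],np.float32)
    return cv2.remap(g,m[...,0],m[...,1],cv2.INTER_CUBIC)
fs=sys.argv[1:]
# pointer: angular profile r 30..38, near heading (deg)
for f in fs:
    p=polar(f,71,np.arange(30,39,1)).mean(0); q=polar(f,71,np.arange(16,18.1,.5)).mean(0)
    c6=np.angle((q*np.exp(-6j*a)).sum())/6*180/np.pi
    print(f,"6-fold phase %.1f"%c6,"pointer profile",[(d,int(p[(d%360)*2])) for d in range(-30,70,3)])
E
python3 pol.py p1.png p2.png p3.png p4.png p5.png
```

```text
Traceback (most recent call last):
  File "pol.py", line 11, in <module>
    p=polar(f,71,np.arange(30,39,1)).mean(0); q=polar(f,71,np.arange(16,18.1,.5)).mean(0)
      ~~~~~^^^^^^^^^^^^^^^^^^^^^^^^^
  File "pol.py", line 6, in polar
    m=np.array([[proj("side",[Cs[0]+q*np.cos(t),Cs[1]+q*np.sin(t),z]) for t in a] for q in r],np.float32)
                 ~~~~^^^^^^^^^^^^^^^^^^^^^^^^^^^^^^^^^^^^^^^^^^^^^^^^
  File "h.py", line 10, in proj
    m=camera_model(n); T=m["world_from_camera"]; c=T[:3,:3].T@(np.asarray(p,float)-T[:3,3])
ValueError: time passes only in moves, steps and waits
```

```bash
sed -i '1a from functools import lru_cache' h.py; sed -i '/^def ray/i _cm=camera_model\ncamera_model=lru_cache(None)(lambda n:_cm(n))' h.py; python3 pol.py p1.png p2.png p3.png p4.png p5.png
```

```text
p1.png 6-fold phase 18.2 pointer profile [(-30, 117), (-27, 119), (-24, 122), (-21, 124), (-18, 126), (-15, 127), (-12, 127), (-9, 127), (-6, 126), (-3, 125), (0, 122), (3, 118), (6, 117), (9, 122), (12, 132), (15, 141), (18, 140), (21, 119), (24, 85), (27, 65), (30, 68), (33, 79), (36, 81), (39, 75), (42, 68), (45, 66), (48, 62), (51, 55), (54, 52), (57, 54), (60, 55), (63, 54), (66, 56), (69, 59)]
p2.png 6-fold phase 22.5 pointer profile [(-30, 117), (-27, 119), (-24, 121), (-21, 123), (-18, 125), (-15, 127), (-12, 127), (-9, 127), (-6, 127), (-3, 126), (0, 122), (3, 120), (6, 124), (9, 132), (12, 138), (15, 137), (18, 118), (21, 91), (24, 75), (27, 77), (30, 86), (33, 91), (36, 87), (39, 77), (42, 64), (45, 56), (48, 55), (51, 54), (54, 52), (57, 55), (60, 57), (63, 55), (66, 55), (69, 55)]
p3.png 6-fold phase 25.8 pointer profile [(-30, 117), (-27, 119), (-24, 121), (-21, 124), (-18, 126), (-15, 127), (-12, 127), (-9, 127), (-6, 126), (-3, 126), (0, 126), (3, 127), (6, 128), (9, 129), (12, 121), (15, 101), (18, 74), (21, 60), (24, 67), (27, 82), (30, 92), (33, 92), (36, 84), (39,
[... 212 characters left out ...]
, 126), (-12, 126), (-9, 125), (-6, 122), (-3, 122), (0, 128), (3, 137), (6, 141), (9, 139), (12, 120), (15, 92), (18, 78), (21, 88), (24, 104), (27, 109), (30, 105), (33, 98), (36, 87), (39, 75), (42, 65), (45, 63), (48, 61), (51, 58), (54, 57), (57, 57), (60, 58), (63, 56), (66, 54), (69, 55)]
p5.png 6-fold phase 28.3 pointer profile [(-30, 118), (-27, 120), (-24, 122), (-21, 124), (-18, 126), (-15, 127), (-12, 126), (-9, 124), (-6, 121), (-3, 121), (0, 127), (3, 135), (6, 138), (9, 135), (12, 120), (15, 99), (18, 91), (21, 100), (24, 113), (27, 115), (30, 107), (33, 96), (36, 80), (39, 69), (42, 64), (45, 64), (48, 61), (51, 57), (54, 56), (57, 56), (60, 54), (63, 53), (66, 54), (69, 59)]
```

The ring's six-fold phase stopped at 28.4° while the handle went on, and the torque levelled off. So the joint has given, by about 0.08 rad. I'll add one small step for margin and then check.

```bash
python3 -m crank '[[[0.0005,-0.063,0,0,0,0.125,10],[0.0005,-0.063,0,0,0,0.125,10],[0.0005,-0.063,0,0,0,0.125,10],[0,0,0,0,0,0,10],[0,0,0,0,0,0,10],[0,0,0,0,0,0,10],[0,0,0,0,0,0,10],[0,0,0,0,0,0,10]]]' >/dev/null; python3 tq.py; python3 look.py p6.png; python3 pol.py p5.png p6.png | cut -c1-30
```

```text
t 30.25 head -0.043 turned 0.996 rad=57.0deg radius 89.9 z 53.2
TCP err in tool axes mm [-0.13 -0.5  -0.  ]
Ftool [3.2 8.  0.8] Mz 0.35 torque about nut 1.07 grip 17.6 89
torque mean 1.122 sd 0.044 t 30.55
p5.png 6-fold phase 28.3 point
p6.png 6-fold phase 27.7 point
```

```bash
python3 -m crank '[[[0,0,0,0,0,0,25],[0,0,0,0,0,0,30],[0,0,0,0,0,0,40],[0,0,0,0,0,0,50],[0,0,0,0,0,0,55],[0,0,0,0,0,0,55],[0,0,-0.1,0,0,0,55],[0,0,-0.2,0,0,0,55]]]' 20 && python3 -m crank '[[[0,0,-0.4,0,0,0,55],[0,0,-0.6,0,0,0,55],[0,0,-0.8,0,0,0,55],[0,0,-0.8,0,0,0,55],[0,0,-0.8,0,0,0,55],[0,0,-0.8,0,0,0,55],[0,0,-0.4,0,0,0,55],[0,0,0,0,0,0,55]]]'; python3 look.py p7.png; python3 pol.py p6.png p7.png | cut -c1-30
```

```text
time_s: 31.35
eef_pos: [494.0, -53.6, 60.6]
ee_rot: [-0.0, 1.0, -0.021, -0.0]
force: [-0.1, -0.4, -0.6]
grip_width: 0.647
grip_force: 0.0
time_s: 32.15
eef_pos: [494.6, -53.8, 177.0]
ee_rot: [0.0, 1.0, -0.021, 0.001]
force: [0.8, -0.7, -0.9]
grip_width: 0.644
grip_force: 0.0
torque mean -0.003 sd 0.053 t 32.45
p6.png 6-fold phase 27.7 point
p7.png 6-fold phase 28.1 point
```

View pics/p7.png

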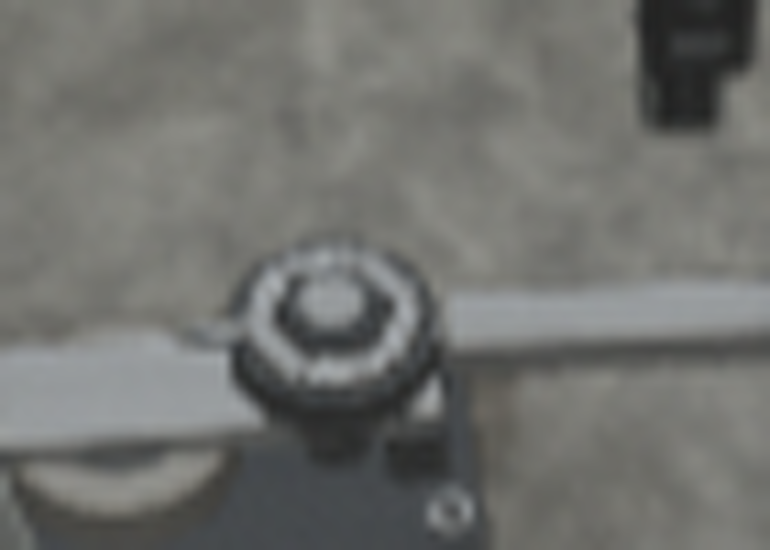

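The wrench rests on the nut with its ring down and centred at about (310,183). The hand is clear, and the pointers at (299,185) are now broader and side by side. Handing in.

```bash
python3 -c "
from rig import *
print(finish_job())"
```

```text
the job is handed in; nothing more can be done
None
```

The ring was fitted fully down over the nut without forcing, the wrench was turned clockwise until its joint gave (about 0.13 rad by my camera estimate), and it was released on the nut and handed in at about 32 s; no verdict came back.

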